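Draw the red plug out of the cylinder liner with the hook

ROBOT

A 6-joint arm with a two-finger parallel gripper is mounted at the origin on the work surface. World frame = base frame: x ahead of the robot, y to its left, z up, the work surface at z = 0. Lengths are in m, angles in degrees, forces in N, time in s.
With the tool pointing down it reaches from about 0.4 to 0.825 m from the base axis. Payload 7 kg.
Tool frame: the origin (TCP) lies midway between the tips of the shut fingers; the grasp point (between the pads) lies r.grip_depth behind it (r.grip_depth is the distance from the TCP to the grasp point, in m); z points along the fingers, y is the line along which they close (so a half turn about z gives the same grasp; the last joint's range is limited). The gripper opens to 88 mm and grips with 3 to 60 N. Pads are 19 mm wide; open, the fingers measure 130 mm over their backs; the gripper's body (78 mm by 193 mm) begins 47 mm behind the grasp point.
Start: joints at [88.47, 20.546, 0.682, 0, -70.136, -16.507], TCP at [0.209, 0.642, 0.227] pointing down, gripper open.
Joint ranges: [-176.03, 176.03], [-82.01, 121.73], [-58.28, 71.71], [-173.87, 95.51], [-174.79, -0.11], [-173.66, 173.66]. Speed limits (degrees/s): [136.94, 136.94, 172.46, 180, 180, 180].

INTERFACE

Orientations are given as [roll, pitch, yaw] about the fixed x, y, z axes, in that order (R = Rz(yaw) Ry(pitch) Rx(roll)).
In Python, from plant import r, camrig gives the robot as it stands (r), with the cameras (camrig).
- The arm moves only by the shell command python3 drive.py 'ROWS' [OPENING] [FORCE]. ROWS is a JSON list of rows, 1 to 12 of them, each of 6 numbers: dx, dy, dz in m, then a rotation vector rx, ry, rz in degrees; each row is the pose to reach, as a shift and turn from the pose commanded when the command began, along the tool's axes at that moment; what a row does not reach only later rows make up. A row lasts 1/12 s, in which the tool goes at most 0.0417 m and 7.16 degrees, less where a joint would pass 70% of its speed; a pose out of reach is approached as far as the arm can. OPENING is the finger opening in m, set as the command begins (- or left out keeps the last). The fingers move at their own pace and stop on an object; FORCE is the grip in N (left out, the last holds). Time passes only in rows, so rows that do not move let the fingers close. It prints the time, the measured TCP pose, the force, the opening and the grip force at its end.
- r.get_state(): the state, without advancing time (a new reading comes with each control period).
- camrig.capture(name): name is "scene" or "top" or "wrist"; returns a dict with "frame" (420x560x3 uint8, red, green, blue), "z_map" (420x560 float32, m along the optical axis (not along the pixel's ray), 0 where there is no reading), "fx", "fy", "cx", "cy" (pixels), "D" ([k1, k2, p1, p2, k3] as OpenCV has them; the pictures are not rectified), "cam_to_world" (4x4, takes a point from camera to world coordinates). Camera axes: x right, y down, z forward; pixel columns grow to the right and rows downward; lengths in m; the calibration is good to about 2 mm. A picture is of the moment at which its call begins.
- r.close_job(): hands the job in; it is judged then, once.
The state is a dict: "time_s": time; "joints": joint angles; "qd": joint speeds; "joint_torque": joint torques, N m; "tcp_pos": TCP position; "eef_rot": TCP orientation; "contact_force": force on the tool from outside, world axes, zero at the start; "moment": the same for the moment, N m; "gripper_width": finger opening in m; "gripper_force": force on a finger pad.
Only numpy, scipy, OpenCV 4.12 (cv2) and the standard library are available. Lean on these libraries where they do the work, as an engineer would, in place of code of your own. Each camera call takes 0.05 s, during which the arm holds its last target. There are 200 camera calls.

TASK

A red plug and a blue plug sit at the bottom of two steel cylinder liners. Take the yellow-handled hook from its stand, catch the red plug's loop with it, draw the plug out and set it down upright in the wooden tray, then unhook it and hang the hook back upright in its stand. Lift the red plug only with the hook, never with the fingers, and leave the blue plug in its place.

Things in the scene. Friction and masses are not known exactly. Their poses are not given: they have to be found in the camera images.
- red_plug: Red plug to draw out, 0.15-0.31 kg: disc 60 mm across, 25 mm high, white top face, with a rigid red loop of 5 mm wire. Origin: centre of underside, z up. Loop in the plug's y-z plane: legs at y = -18 and +18 rise to z = 64 mm, then slope to a peak at y = 0, z = 76 (wire centre). Window under the peak open along x, from z = 25 to 73 mm. Stands loose within 8 mm of its bore's axis.
- blue_plug: Blue plug, bystander, shaped like the red one (blue loop). Each plug stands in its own fixed upright steel cylinder liner: tube 120 mm outer, 100 mm inner diameter, rim 120 mm and bore floor 10 mm above the work surface; which plug is in which varies.
- hook: Hook tool, 0.15 kg, upright. Origin: centre of underside of its dark guard (70 x 56 x 5 mm in x, y, z); z up. Yellow handle 40 mm in x, 24 in y, z = 5 to 60: grip from above, closing along y. Below, 6 mm wire bent to a J in the x-z plane: shank at x = -10, bottom bar at z = -102 (lowest -105), tip at x = +10 turned up to z = -84 mm. Mouth between shank and tip 14 mm wide.
- stand: Fixed pine stand 100 x 90 mm, 125 mm high, open at its two x sides. Origin: centre of underside, z up. Slot through its 8 mm top, centred, 44 mm along x, 28 along y. The hook hangs with its J through the slot and its guard resting on the top: hook origin at the stand's x = y = 0, z = 125 mm, axes parallel.
- tray: Fixed pale wooden tray, open on top, 170 x 170 mm outside, 22 mm high, walls 8 mm, inner floor 8 mm above the work surface. Origin: centre of underside; z up. On the other side of the liners from the stand.

How it is judged (in metres and radians):
On the way, in this order (a step that is already met when the one before it is completed fails the run):
1. the red plug hangs on the hook, drawn clear of its liner (height (world z) of red_plug above 0.122 m and contact force between hook and red_plug above 0.3 N), for 0.1 s.
2. the red plug stands in the tray (x of red_plug in the frame of tray between -0.06 and 0.06 m and y of red_plug in the frame of tray between -0.06 and 0.06 m and height (world z) of red_plug below 0.014 m and angle between red_plug's own z axis and vertical below 0.17 rad and linear speed of red_plug below 0.05 m/s), for 0.2 s.
At the end, for the whole second after the job is handed in: Red plug upright (within 10 degrees) and at rest on the tray's floor; hook upright (within 10 degrees) and at rest in its stand, J through the slot, guard on the top, within 15 mm of centred; blue plug within 30 mm of its start (x of red_plug in the frame of tray between -0.06 and 0.06 m and y of red_plug in the frame of tray between -0.06 and 0.06 m and height (world z) of red_plug below 0.014 m and angle between each of red_plug, hook's own z axis and vertical below 0.17 rad and linear speed of each of red_plug, hook below 0.02 m/s and distance of blue_plug from where it was at the start of the episode below 0.03 m and x of hook in the frame of stand between -0.015 and 0.015 m and y of hook in the frame of stand between -0.015 and 0.015 m and height (world z) of hook between 0.119 and 0.133 m); the robot touches nothing.
It fails at once if the fingers touch the red plug (contact force between the fingers and red_plug above 0.5 N).
It fails at once if the blue plug is lifted or shoved about (distance of blue_plug from where it was at the start of the episode above 0.03 m).
It also fails if it takes over 69 s, if anything falls off the work surface, if the arm or the gripper's body presses on something with over 40 N, if the wrist force passes 120 N, or if a joint passes its speed limit or range.

## Working session

There is one attempt and no reset: what is moved stays moved. The work goes in short steps, Python scripts to look and compute and a shell command to move; the robot and the scene stay as the last step left them, time stands still between calls to the robot, and variables do not carry over. Pictures are saved under pics/ and viewed, at most 13 in all, crops included, and the job is handed in when it is done.

```bash
ls; mkdir -p pics; python3 - <<'E'
from plant import r, camrig
import cv2,numpy as np
print(r.get_state(), r.grip_depth)
for n in("scene","top"):
    c=camrig.capture(n); cv2.imwrite(f"pics/{n}0.png",c["frame"][:,:,::-1]); np.savez(f"{n}0.npz",**c)
    print(n,c["fx"],c["cx"],c["D"],np.round(c["cam_to_world"],3).tolist())
E
```

```text
drive.py
pics
plant.py
{'time_s': 0.0, 'joints': array([ 8.84682266e+01,  2.05891149e+01,  6.36434544e-01, -1.96480648e-02,
       -7.01380663e+01, -1.65043895e+01]), 'qd': array([ 0.00204368,  0.03016065,  0.02869734, -0.02346005,  0.00982017,
       -0.02430977]), 'joint_torque': array([ 1.23243894e-04, -5.82721746e+01,  2.93056011e+01,  6.99725524e+00,
        6.95747993e-03, -1.54233867e-04]), 'tcp_pos': array([0.20889702, 0.64135716, 0.22567059]), 'eef_rot': array([ 1.79907744e+02, -8.07267146e-03, -1.80428466e+01]), 'contact_force': array([ 0.5885194 , -0.3651686 , -0.33462305]), 'moment': array([-0.04391204,  0.02083372, -0.02568725]), 'gripper_force': 0.0, 'gripper_width': 0.08762528636661236} 0.0188
scene 466.1311995723467 281.70456982730013 [-0.15950948  0.          0.          0.          0.        ] [[0.408, 0.756, -0.512, 1.09], [0.913, -0.343, 0.22, -0.223], [-0.009, -0.557, -0.83, 1.009], [0.0, 0.0, 0.0, 1.0]]
top 402.7329018381962 284.4150069549511 [-0.0024702  0.         0.         0.         0.       ] [[-0.022, -0.993, 0.118, 0.405], [-1.0, 0.023, 0.003, 0.019], [-0.005, -0.118, -0.993, 1.035], [0.0, 0.0, 0.0, 1.0]]
```

View pics/scene0.png

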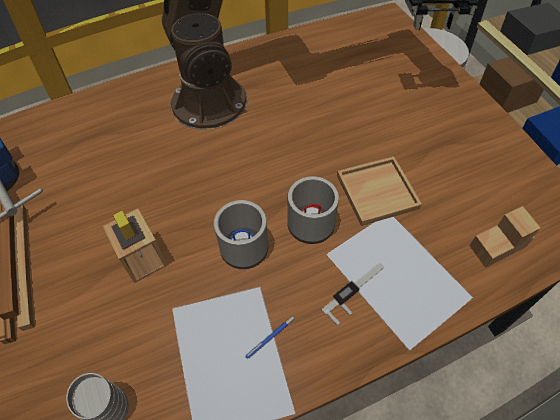

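View pics/top0.png

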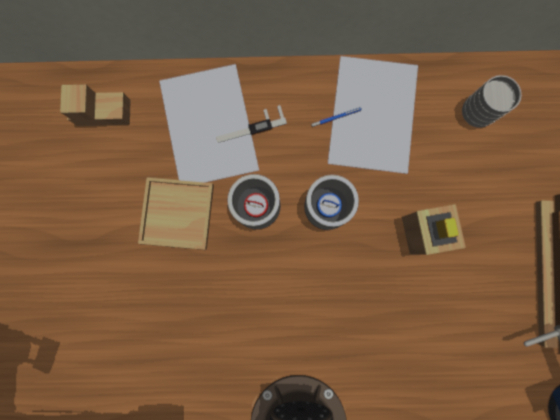

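The scene view shows the stand with the hook at about (133,240), blue at (242,235), red at (313,210) and the tray at (380,190). In the top view the tray is at (177,214), the red liner at (254,203), the blue liner at (331,203) and the stand at (440,230), with the handle leaning outward to (450,228). Next I'll measure these.

```bash
cat > h.py <<'E'
import cv2,numpy as np
def ray(c,px):
    px=np.asarray(px,float).reshape(-1,1,2)
    K=np.array([[c["fx"],0,c["cx"]],[0,c["fy"],c["cy"]],[0,0,1.]])
    u=cv2.undistortPoints(px,K,np.asarray(c["D"],float)).reshape(-1,2)
    d=np.c_[u,np.ones(len(u))]; T=np.asarray(c["cam_to_world"])
    return T[:3,3],d@T[:3,:3].T
def plane(c,px,z):
    o,d=ray(c,px); return o+d*((z-o[2])/d[:,2])[:,None]
def cloud(c):
    h,w=c["z_map"].shape; v,u=np.mgrid[:h,:w]
    o,d=ray(c,np.c_[u.ravel(),v.ravel()])
    P=o+d*c["z_map"].reshape(-1,1); P[c["z_map"].ravel()==0]=np.nan
    return P.reshape(h,w,3)
def tri(c1,p1,c2,p2):
    o1,d1=ray(c1,p1);o2,d2=ray(c2,p2);d1,d2=d1[0],d2[0]
    s=np.linalg.lstsq(np.c_[d1,-d2],o2-o1,rcond=None)[0]
    a,b=o1+s[0]*d1,o2+s[1]*d2; return (a+b)/2,np.linalg.norm(a-b)
def masks(c):
    H=cv2.cvtColor(c["frame"],cv2.COLOR_RGB2HSV); h,s,v=cv2.split(H)
    return dict(yellow=(h>22)&(h<35)&(s>180)&(v>90),red=((h<6)|(h>172))&(s>130)&(v>70),blue=(h>105)&(h<125)&(s>130)&(v>60),dark=(v<75)&(s<90))
E
python3 - <<'E'
from h import *
C={n:dict(np.load(n+"0.npz")) for n in("top","scene")}
roi=dict(stand={"top":(405,200,475,260),"scene":(95,200,175,285)},red={"top":(225,172,285,232),"scene":(285,172,342,245)},blue={"top":(302,172,362,232),"scene":(212,198,272,270)},tray={"top":(130,170,220,255),"scene":(330,150,430,225)})
def rect(P): 
    (c,s,a)=cv2.minAreaRect((P[:,:2]*1000).astype(np.float32)); return np.round(c,1),np.round(s,1),round(a,1)
for n,c in C.items():
    X=cloud(c);M=masks(c)
    for k,(zl,zh) in dict(stand=(.112,.128),red=(.112,.13),blue=(.112,.13),tray=(.016,.03)).items():
        a,b,d,e=roi[k][n]; P=X[b:e,a:d].reshape(-1,3); sel=(P[:,2]>zl)&(P[:,2]<zh); Q=P[sel]
        print(n,k,len(Q),rect(Q),"zmed",np.median(Q[:,2]).round(4))
        for col in("yellow","red","blue","dark"):
            if (k=="stand")!=(col in("yellow","dark")) or k=="tray" or (k in("red","blue") and col!=k):continue
            m=M[col][b:e,a:d].ravel(); Y=P[m]; Y=Y[np.isfinite(Y[:,0])]
            if len(Y)>5: print("   ",col,len(Y),np.median(Y,0).round(4),"z",np.percentile(Y[:,2],[5,50,95]).round(3),rect(Y), "bbox",Y.min(0).round(3),Y.max(0).round(3))
E
```

```text
top stand 1244 (array([ 460. , -331.2]), array([100.1,  91.8]), 8.9) zmed 0.1234
    dark 326 [ 0.4581 -0.3181  0.1279] z [0.125 0.128 0.131] (array([ 460.5, -330. ]), array([62.6, 51.1]), 8.5) bbox [ 0.429 -0.36   0.123] [ 0.494 -0.301  0.149]
top red 666 (array([537.6,  92.4]), array([116.7, 117.6]), 0.8) zmed 0.1178
    red 82 [0.5246 0.0934 0.0327] z [0.011 0.033 0.039] (array([537.2,  93.9]), array([58.7, 58.1]), 67.0) bbox [0.508 0.065 0.008] [0.571 0.125 0.08 ]
top blue 664 (array([532.4, -89.3]), array([117.6, 118.8]), 87.3) zmed 0.1176
    blue 77 [ 0.5258 -0.0802  0.0315] z [0.01  0.031 0.036] (array([533.4, -92.3]), array([58.3, 63. ]), 3.3) bbox [ 0.504 -0.124  0.009] [ 0.563 -0.061  0.037]
top tray 854 (array([522.9, 299.3]), array([171.1, 170.4]), 83.9) zmed 0.02
scene stand 845 (array([ 461.5, -330.2]), array([105.2,  89.5]), 9.0) zmed 0.1252
    dark 400 [ 0.4719 -0.3262  0.1302] z [0.127 0.13  0.133] (array([ 468.2, -329.3]), array([87.8, 55.4]), 9.3) bbox [ 0.422 -0.361  0.033] [ 0.511 -0.299  0.153]
scene red 686 (array([540.3,  92.8]), array([118.4, 120.4]), 35.0) zmed 0.1198
    red 61 [0.5369 0.1026 0.076 ] z [0.033 0.076 0.088] (array([527.4, 104.3]), array([54.5, 32.9]), 76.0) bbox [0.511 0.074 0.011] [0.546 0.133 0.089]
scene blue 717 (array([534.4, -89.5]), array([119., 120.]), 70.7) zmed 0.1199
    blue 57 [ 0.5324 -0.0903  0.0771] z [0.034 0.077 0.087] (array([522.4, -86.4]), array([51.5, 32.3]), 71.9) bbox [ 0.507 -0.112  0.033] [ 0.544 -0.062  0.091]
scene tray 837 (array([520.1, 266.7]), array([241.9, 175.2]), 82.8) zmed 0.0219
```

```bash
python3 - <<'E'
from plant import r, camrig
from h import *
from scipy.spatial.transform import Rotation as R
c=camrig.capture("wrist");s=r.get_state();T=c["cam_to_world"]
Rt=R.from_euler("xyz",s["eef_rot"],degrees=True).as_matrix()
print("cam in tcp",(Rt.T@(T[:3,3]-s["tcp_pos"])).round(3),(Rt.T@T[:3,:3]).round(3).tolist(),c["fx"],c["cx"],c["cy"])
# move to put tcp near (0.54,0.09) : tool-axes shift
print((Rt.T@(np.array([.50,.09,.28])-s["tcp_pos"])).round(3))
E
```

```text
cam in tcp [ 0.071 -0.    -0.159] [[-0.0, -0.965, -0.263], [1.0, -0.0, -0.0], [0.0, -0.263, 0.965]] 304.2712222457662 278.96476643038795 207.83370189686556
[ 0.448  0.434 -0.054]
```

```bash
python3 drive.py '[[0.03,0.03,-0.01,0,0,0],[0.06,0.06,-0.02,0,0,-3],[0.09,0.09,-0.03,0,0,-6],[0.12,0.12,-0.04,0,0,-9],[0.15,0.15,-0.05,0,0,-12],[0.18,0.18,-0.055,0,0,-15],[0.21,0.21,-0.055,0,0,-18],[0.24,0.24,-0.055,0,0,-21],[0.27,0.27,-0.055,0,0,-24],[0.30,0.30,-0.055,0,0,-27],[0.32,0.32,-0.055,0,0,-27],[0.33,0.33,-0.055,0,0,-27]]'
python3 -c "
from plant import r, camrig;print(r.get_state()['joints'].round(1))"
```

```text
time_s: 1.15
tcp_pos: [0.4214, 0.2219, 0.2817]
eef_rot: [180.0, -0.0, 8.9]
contact_force: [0.3, -0.0, -0.5]
gripper_width: 0.0877
gripper_force: 0.0
[ 51.5  -0.6 -18.2   0.  -72.4  47.3]
```

```bash
python3 drive.py '[[0.015,0.03,0,0,0,0],[0.03,0.06,0,0,0,0],[0.045,0.09,0,0,0,0],[0.06,0.12,0,0,0,0],[0.068,0.138,0,0,0,0],[0.068,0.144,0,0,0,0],[0.068,0.144,0,0,0,0],[0.068,0.144,0,0,0,0]]'
python3 - <<'E'
from plant import r, camrig
from h import *
c=camrig.capture("wrist");np.savez("w1.npz",**c)
cv2.imwrite("pics/w1.png",c["frame"][:,:,::-1])
E
```

```text
time_s: 1.82
tcp_pos: [0.5099, 0.0941, 0.2813]
eef_rot: [-180.0, 0.0, 8.9]
contact_force: [0.8, -0.7, -0.2]
gripper_width: 0.0875
gripper_force: 0.0
```

View pics/w1.png

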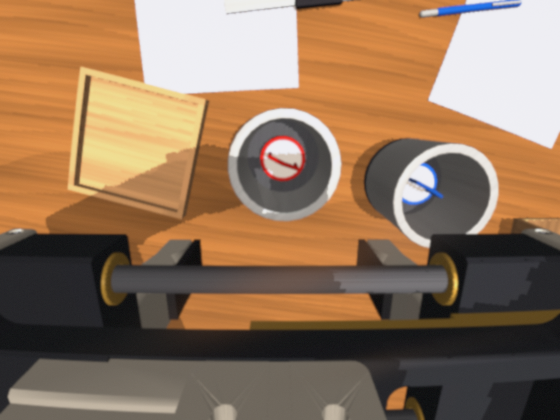

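The wrist view shows the red liner at (285,163) with the loop as a line from (268,153) to (298,167) across the white disc. The blue plug is at (417,184).

```bash
python3 - <<'E'
from h import *
w=dict(np.load("w1.npz"));t=dict(np.load("top0.npz"))
def parts(c,roi):
    a,b,d,e=roi;X=cloud(c);R=masks(c)["red"].copy();m=np.zeros_like(R);m[b:e,a:d]=1
    H=cv2.cvtColor(c["frame"],cv2.COLOR_RGB2HSV)
    wh=(H[...,1]<70)&(H[...,2]>150)&m&(X[...,2]<.06); red=R&m
    return X,wh,red
for n,c,roi in(("w",w,(245,120,325,205)),("top",t,(235,182,277,225))):
    X,wh,red=parts(c,roi)
    ys,xs=np.where(wh|red); hull=cv2.convexHull(np.c_[xs,ys].astype(np.float32)); e=cv2.fitEllipse(hull)
    print(n,wh.sum(),red.sum(),"disc px",np.round(e,1).tolist() if 0 else e,"plane .035:",plane(c,e[0],.035).round(4),"zmed white",np.median(X[wh][:,2]).round(4))
    hi=red&(X[...,2]>.06); P=X[hi]; print(" loop pts",len(P),P[:,2].min().round(3) if len(P) else 0)
    if len(P)>3:
        ys,xs=np.where(hi); Q=P
        L=cv2.fitLine(Q[:,:2].astype(np.float32),cv2.DIST_L2,0,.01,.01).ravel()
        print("  depth: mean",Q.mean(0).round(4),"zmax",Q[:,2].max().round(4),"loop dir deg",np.degrees(np.arctan2(L[1],L[0])).round(1),"ext",Q.min(0).round(3),Q.max(0).round(3))
# inner line in the wrist view: red inside eroded disc
for n,c,roi in(("w",w,(245,120,325,205)),("top",t,(235,182,277,225))):
    X,wh,red=parts(c,roi); ys,xs=np.where(wh|red); hull=cv2.convexHull(np.c_[xs,ys].astype(np.int32))
    m=np.zeros(red.shape,np.uint8); cv2.fillConvexPoly(m,hull,1); m=cv2.erode(m,np.ones((3,3)),iterations=4 if n=="w" else 3)
    k=red&(m>0); ys,xs=np.where(k); px=np.c_[xs,ys].astype(np.float32); ctr=px.mean(0)
    G=plane(c,px,.083); L=cv2.fitLine(G[:,:2].astype(np.float32),cv2.DIST_L2,0,.01,.01).ravel()
    print(n,len(px),"line centre px",ctr,G.mean(0).round(4),"dir",np.degrees(np.arctan2(L[1],L[0])).round(1),"ext",G.min(0).round(3),G.max(0).round(3))
    globals()["c_"+n]=ctr
print("tri loop",tri(w,c_w,t,c_top))
E
```

```text
w 929 522 disc px ((285.8440246582031, 162.32493591308594), (44.23086166381836, 112.19764709472656), 139.59823608398438) plane .035: [[0.5339 0.0888 0.035 ]] zmed white 0.0365
 loop pts 97 0.069
  depth: mean [0.5388 0.0948 0.0828] zmax 0.0902 loop dir deg 75.7 ext [0.533 0.076 0.069] [0.545 0.113 0.09 ]
top 230 83 disc px ((255.61572265625, 204.7813720703125), (23.477394104003906, 23.623653411865234), 86.12052154541016) plane .035: [[0.5367 0.0938 0.035 ]] zmed white 0.0335
 loop pts 4 0.073
  depth: mean [0.5415 0.1095 0.0765] zmax 0.08 loop dir deg 63.8 ext [0.54  0.106 0.073] [0.544 0.112 0.08 ]
w 269 line centre px [282.18216 159.77695] [0.5415 0.0953 0.083 ] dir 55.3 ext [0.519 0.07  0.083] [0.567 0.122 0.083]
top 1 line centre px [249. 201.] [0.5399 0.1059 0.083 ] dir 86.4 ext [0.54  0.106 0.083] [0.54  0.106 0.083]
tri loop (array([0.54057836, 0.10030128, 0.0935895 ]), np.float64(0.010258180902201734))
```

```bash
python3 drive.py '[[-0.015,0.035,0,0,0,0],[-0.03,0.07,0,0,0,0],[-0.045,0.105,0,0,0,0],[-0.06,0.14,0,0,0,0],[-0.075,0.175,0,0,0,0],[-0.09,0.21,0,0,0,0],[-0.105,0.245,0,0,0,0],[-0.12,0.28,0,0,0,0],[-0.135,0.315,0,0,0,0],[-0.15,0.35,0,0,0,0],[-0.165,0.385,0,0,0,0],[-0.17,0.405,0,0,0,0]]' && python3 drive.py '[[-0.005,0.007,0,0,0,0],[-0.005,0.007,0,0,0,0],[-0.005,0.007,0,0,0,0]]'
python3 - <<'E'
from plant import r, camrig
from h import *
c=camrig.capture("wrist");np.savez("w2.npz",**c);print(r.get_state()['joints'].round(1))
cv2.imwrite("pics/w2.png",c["frame"][:,:,::-1])
E
```

```text
time_s: 2.87
tcp_pos: [0.4045, -0.334, 0.2819]
eef_rot: [180.0, -0.0, 9.0]
contact_force: [0.9, 0.2, 0.2]
gripper_width: 0.0879
gripper_force: 0.0
time_s: 3.12
tcp_pos: [0.4017, -0.3392, 0.2815]
eef_rot: [-180.0, 0.0, 9.0]
contact_force: [0.8, 0.9, -0.7]
gripper_width: 0.0876
gripper_force: 0.0
[-18.8   4.5 -12.9  -0.  -72.6 117.8]
```

View pics/w2.png

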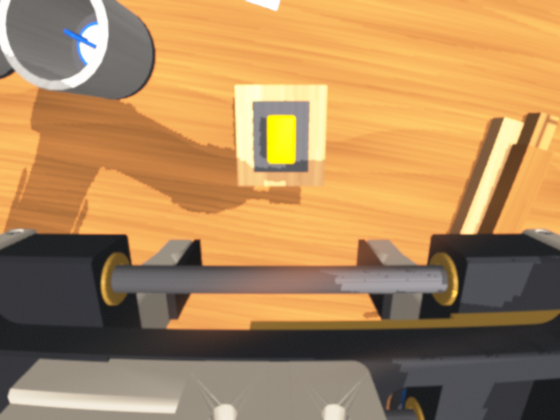

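The stand is at (281,136), with the dark guard around the yellow handle at (281,139). Everything lies square to the tool axes.

```bash
python3 - <<'E'
from h import *
from plant import r, camrig
c=dict(np.load("w2.npz"));t=dict(np.load("top0.npz"));s0=dict(np.load("scene0.npz"));s=r.get_state();X=cloud(c)
H=cv2.cvtColor(c["frame"],cv2.COLOR_RGB2HSV);h,sa,v=cv2.split(H)
roi=np.zeros(h.shape,bool);roi[75:200,225:340]=1
a=np.radians(9.0);tx=np.array([np.cos(a),np.sin(a)]);ty=np.array([np.sin(a),-np.cos(a)])
def rep(n,m):
    P=X[m&roi];P=P[np.isfinite(P[:,0])]
    q=cv2.minAreaRect((P[:,:2]*1000).astype(np.float32));d=np.array(q[0])/1000-s["tcp_pos"][:2]
    print(n,len(P),np.round(q[0],1),np.round(q[1],1),round(q[2],1),"z",np.median(P[:,2]).round(4),"tool dx,dy",(d@tx).round(4),(d@ty).round(4))
yel=(h>20)&(h<35)&(sa>200)&(v>120)
rep("handle top",yel&(X[...,2]>.172))
rep("guard",(v<110)&(X[...,2]>.12)&(X[...,2]<.145))
rep("stand",(X[...,2]>.11)&(X[...,2]<.14)&~yel)
def cen(c,box):
    x0,y0,x1,y1=box;f=cv2.cvtColor(c["frame"],cv2.COLOR_RGB2HSV);m=((f[...,0]>20)&(f[...,0]<35)&(f[...,1]>200)&(f[...,2]>90))
    ys,xs=np.where(m[y0:y1,x0:x1]);return np.array([xs.mean()+x0,ys.mean()+y0]),len(xs)
p,q,u=cen(c,(225,75,340,200)),cen(t,(405,200,475,260)),cen(s0,(95,200,175,285));print(p,q,u)
print("tri w-top",tri(c,p[0],t,q[0]),"w-scene",tri(c,p[0],s0,u[0]))
E
```

```text
handle top 1297 [ 460.1 -331.2] [38.4 22.6] 8.8 z 0.1858 tool dx,dy 0.0587 0.0015
guard 417 [ 453.4 -333.2] [51.4 51.1] 8.6 z 0.131 tool dx,dy 0.0517 0.0024
stand 7442 [ 460.3 -331.6] [98.8 89.9] 9.0 z 0.1265 tool dx,dy 0.0588 0.0019
(array([280.56835637, 139.00230415]), 1302) (array([nan, nan]), 0) (array([nan, nan]), 0)
 ** On entry to DLASCL parameter number  4 had an illegal value
 ** On entry to DLASCL parameter number  4 had an illegal value
 ** On entry to DLASCL parameter number  4 had an illegal value
 ** On entry to DLASCL parameter number  4 had an illegal value
 ** On entry to DLASCL parameter number  5 had an illegal value
 ** On entry to DLASCL parameter number  4 had an illegal value<stdin>:17: RuntimeWarning: Mean of empty slice.
  ret = ret.dtype.type(ret / rcount)
Traceback (most recent call last):
  File "h.py", line 17, in tri
    s=np.linalg.lstsq(np.c_[d1,-d2],o2-o1,rcond=None)[0]
      ~~~~~~~~~~~~~~~^^^^^^^^^^^^^^^^^^^^^^^^^^^^^^^^
numpy.linalg.LinAlgError: SVD did not converge in Linear Least Squares
```

```bash
python3 drive.py '[[0.03,0.001,0,0,0,0],[0.059,0.0017,0,0,0,0],[0.0587,0.0017,0.02,0,0,0],[0.0587,0.0017,0.05,0,0,0],[0.0587,0.0017,0.08,0,0,0],[0.0587,0.0017,0.11,0,0,0],[0.0587,0.0017,0.13,0,0,0],[0.0587,0.0017,0.139,0,0,0],[0.0587,0.0017,0.139,0,0,0],[0.0587,0.0017,0.139,0,0,0]]' 0.088 && python3 drive.py '[[0,0,0,0,0,0],[0,0,0,0,0,0],[0,0,0,0,0,0],[0,0,0,0,0,0],[0,0,0,0,0,0],[0,0,0,0,0,0],[0,0,0,0,0,0],[0,0,0,0,0,0]]' 0.01 30
```

```text
time_s: 4.0
tcp_pos: [0.4606, -0.332, 0.1434]
eef_rot: [180.0, -0.0, 9.1]
contact_force: [0.3, -0.5, 0.5]
gripper_width: 0.0873
gripper_force: 0.0
time_s: 4.67
tcp_pos: [0.4598, -0.3326, 0.1426]
eef_rot: [-180.0, 0.0, 9.0]
contact_force: [0.9, 0.4, 0.4]
gripper_width: 0.0397
gripper_force: 0.0
```

```bash
python3 drive.py '[[0,0,0,0,0,0],[0,0,0,0,0,0],[0,0,0,0,0,0],[0,0,0,0,0,0],[0,0,0,0,0,0],[0,0,0,0,0,0]]' && python3 drive.py '[[0,0,-0.005,0,0,0],[0,0,-0.02,0,0,0],[0,0,-0.04,0,0,0],[0,0,-0.06,0,0,0],[0,0,-0.08,0,0,0],[0,0,-0.1,0,0,0],[0,0,-0.12,0,0,0],[0,0,-0.135,0,0,0],[0,0,-0.14,0,0,0],[0,0,-0.14,0,0,0]]'
python3 - <<'E'
from plant import r, camrig
from h import *
c=camrig.capture("scene");np.savez("s1.npz",**c)
cv2.imwrite("pics/s1.png",cv2.resize(c["frame"][130:280,60:260,::-1],None,fx=4,fy=4,interpolation=cv2.INTER_CUBIC))
E
```

```text
time_s: 5.17
tcp_pos: [0.4597, -0.3325, 0.1425]
eef_rot: [-180.0, 0.0, 9.0]
contact_force: [-0.4, 0.2, -0.4]
gripper_width: 0.0236
gripper_force: 30.0
time_s: 6.0
tcp_pos: [0.4603, -0.3327, 0.2839]
eef_rot: [179.9, -0.1, 9.0]
contact_force: [-0.3, -0.6, -1.9]
gripper_width: 0.024
gripper_force: 30.0
```

View pics/s1.png

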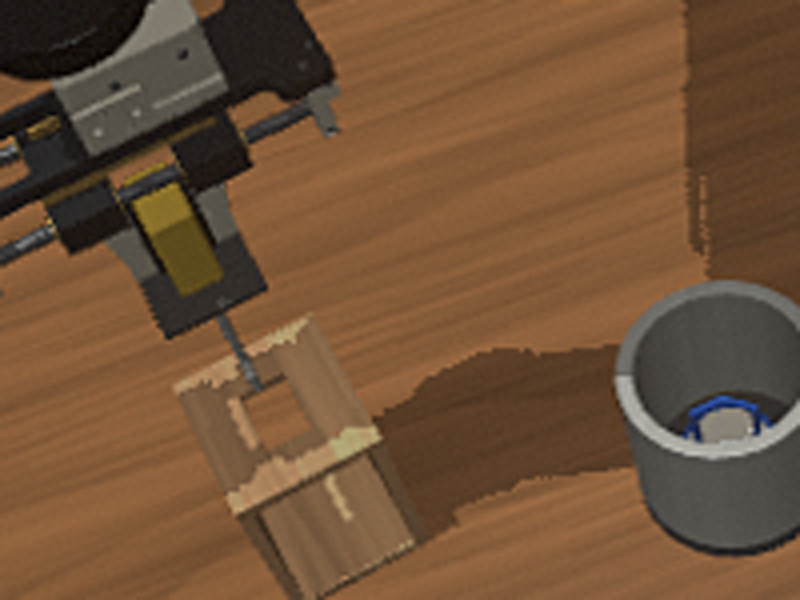

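The hook is lifted clear of the stand, and its wire shows from (218,300) to (258,388). I'll use depth to tell which side the shank is on.

```bash
python3 - <<'E'
from h import *
c=dict(np.load("s1.npz"));X=cloud(c)
# crop px -> image: x=60+cx/4, y=130+cy/4
a=np.radians(9.0);o=np.array([.4603,-.3327,.2839-.0175])
B=X[200:232,108:132].reshape(-1,3)-o
x=B[:,0]*np.cos(a)+B[:,1]*np.sin(a);y=-B[:,0]*np.sin(a)+B[:,1]*np.cos(a)
k=(abs(y)<.02)&(B[:,2]<-.004)&(B[:,2]>-.11)&(abs(x)<.05)
for row in sorted(zip(B[k,2].round(3),x[k].round(3),y[k].round(3)),reverse=True)[::3]:print(*row)
E
```

```text
-0.052 -0.006 0.004
-0.053 -0.008 0.002
-0.058 -0.008 0.003
-0.061 -0.005 0.003
-0.065 -0.007 0.0
-0.069 -0.007 -0.001
-0.071 -0.007 0.003
-0.074 -0.003 0.003
-0.077 -0.007 -0.001
-0.083 0.012 -0.001
-0.084 -0.006 0.001
-0.086 0.013 -0.001
-0.086 -0.006 0.003
-0.088 0.013 0.001
-0.09 0.012 0.003
-0.093 0.014 -0.001
-0.096 0.014 -0.002
-0.097 -0.004 0.0
-0.098 -0.008 -0.001
-0.102 -0.002 0.003
```

Shank face at x ≈ −7 mm and tip face at x ≈ +13 mm, so hook +x lies at +9°. The wire bottom matches −105 mm. Moving above the red liner, with yaw −14.3° so the tip enters along the loop's normal.

```bash
python3 drive.py '[[0.006,-0.02,0,0,0,0],[0.016,-0.055,0,0,0,3],[0.027,-0.093,0,0,0,6],[0.038,-0.131,0,0,0,9],[0.049,-0.169,0,0,0,12],[0.06,-0.207,0,0,0,15],[0.071,-0.245,0,0,0,18],[0.082,-0.283,0,0,0,21],[0.093,-0.321,0,0,0,23.3],[0.104,-0.359,0,0,0,23.3],[0.114,-0.393,0,0,0,23.3],[0.12,-0.413,0,0,0,23.3]]' && python3 drive.py '[[0,0.005,0,0,0,0],[0,0.005,0,0,0,0],[0,0.005,0,0,0,0],[0,0.005,0,0,0,0]]'
python3 - <<'E'
from plant import r, camrig
from h import *
s=r.get_state();print(s["tcp_pos"].round(4),s["eef_rot"].round(2),s["joints"].round(1))
c=camrig.capture("wrist");np.savez("w3.npz",**c)
cv2.imwrite("pics/w3.png",c["frame"][:,:,::-1])
E
```

```text
time_s: 7.05
tcp_pos: [0.5134, 0.0971, 0.2809]
eef_rot: [179.9, 0.1, -14.2]
contact_force: [0.3, -1.1, -2.2]
gripper_width: 0.0239
gripper_force: 30.0
time_s: 7.38
tcp_pos: [0.5124, 0.0885, 0.2819]
eef_rot: [180.0, 0.1, -14.4]
contact_force: [0.5, -0.2, -2.9]
gripper_width: 0.024
gripper_force: 30.0
[0.5124 0.0885 0.2819] [ 1.7996e+02  5.0000e-02 -1.4380e+01] [ 31.4   4.  -13.5  -0.  -72.6  44.2]
```

View pics/w3.png

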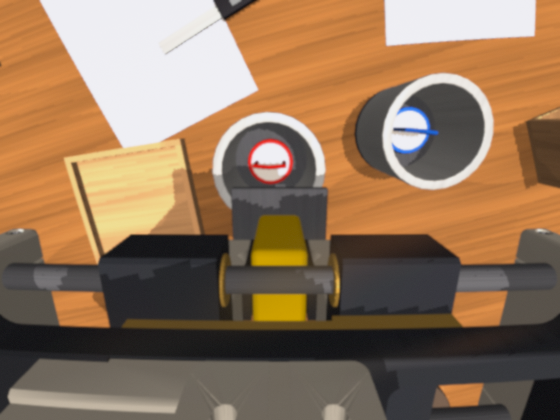

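The loop now runs horizontally at about (268,163), so the yaw is right. The guard covers the near rim at (280,210). I'll re-measure the loop relative to the tool.

```bash
cat > loop.py <<'E'
from h import *
def loop(c,s,box):
    x0,y0,x1,y1=box;X=cloud(c);m=np.zeros(X.shape[:2],bool);m[y0:y1,x0:x1]=1
    P=X[masks(c)["red"]&m&(X[...,2]>.055)]
    a=np.radians(s["eef_rot"][2]);D=P[:,:2]-s["tcp_pos"][:2]
    t=np.c_[D@[np.cos(a),np.sin(a)],D@[np.sin(a),-np.cos(a)],P[:,2]]
    L=cv2.fitLine(t[:,:2].astype(np.float32),cv2.DIST_HUBER,0,.01,.01).ravel()
    print(len(t),"tool x med",np.median(t[:,0]).round(4),"y range",np.percentile(t[:,1],[1,99]).round(4),"z",np.percentile(t[:,2],[1,50,99]).round(4),"dir",np.degrees(np.arctan2(L[1],L[0])).round(1))
E
python3 - <<'E'
from loop import *
from plant import r, camrig
loop(dict(np.load("w3.npz")),r.get_state(),(240,135,300,185))
E
```

```text
106 tool x med 0.0241 y range [-0.0311  0.006 ] z [0.0731 0.0838 0.0902] dir 89.7
```

```bash
python3 drive.py '[[-0.001,-0.0125,0,0,0,0],[-0.001,-0.0125,0,0,0,0],[-0.001,-0.0125,0.02,0,0,0],[-0.001,-0.0125,0.04,0,0,0],[-0.001,-0.0125,0.06,0,0,0],[-0.001,-0.0125,0.08,0,0,0],[-0.001,-0.0125,0.095,0,0,0],[-0.001,-0.0125,0.105,0,0,0],[-0.001,-0.0125,0.109,0,0,0],[-0.001,-0.0125,0.109,0,0,0],[-0.001,-0.0125,0.109,0,0,0]]' && python3 drive.py '[[0.005,0,0,0,0,0],[0.010,0,0,0,0,0],[0.015,0,0,0,0,0],[0.02,0,0,0,0,0],[0.024,0,0,0,0,0],[0.024,0,0,0,0,0],[0.024,0,0,0,0,0]]'
python3 - <<'E'
from plant import r, camrig
from loop import *
c=camrig.capture("scene");cv2.imwrite("pics/s2.png",cv2.resize(c["frame"][130:280,220:420,::-1],None,fx=4,fy=4,interpolation=cv2.INTER_CUBIC))
c=camrig.capture("wrist");loop(c,r.get_state(),(200,100,340,200))
E
```

```text
time_s: 8.35
tcp_pos: [0.5154, 0.1017, 0.1743]
eef_rot: [-180.0, -0.0, -14.3]
contact_force: [-0.2, 1.1, -1.5]
gripper_width: 0.0241
gripper_force: 30.0
time_s: 8.93
tcp_pos: [0.5383, 0.0955, 0.1734]
eef_rot: [180.0, 0.0, -14.4]
contact_force: [-1.2, -0.3, -1.9]
gripper_width: 0.0241
gripper_force: 30.0
7 tool x med 0.0363 y range [-0.0145  0.0155] z [0.1587 0.1597 0.1605] dir 89.7
```

View pics/s2.png

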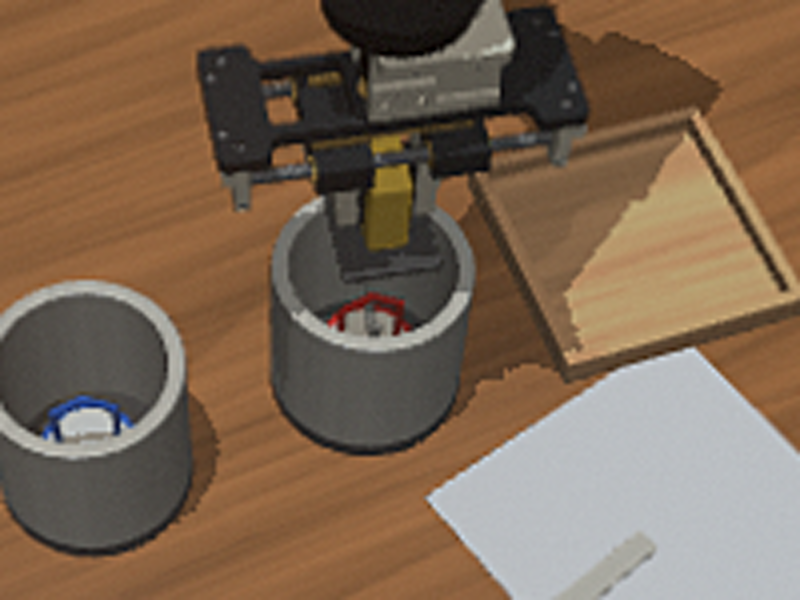

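The hook tip at (372,318) shows in front of the disc inside the red loop (peak at (372,297)), so it's through the window. Lifting.

```bash
python3 drive.py '[[0,0,-0.006,0,0,0],[0,0,-0.01,0,0,0],[0,0,-0.014,0,0,0],[0,0,-0.02,0,0,0],[0,0,-0.028,0,0,0],[0,0,-0.038,0,0,0],[0,0,-0.05,0,0,0],[0,0,-0.062,0,0,0],[0,0,-0.074,0,0,0],[0,0,-0.086,0,0,0],[0,0,-0.098,0,0,0],[0,0,-0.11,0,0,0]]' && python3 drive.py '[[0,0,-0.01,0,0,0],[0,0,-0.02,0,0,0],[0,0,-0.03,0,0,0],[0,0,-0.04,0,0,0],[0,0,-0.047,0,0,0],[0,0,-0.052,0,0,0],[0,0,-0.052,0,0,0],[0,0,-0.052,0,0,0],[0,0,-0.052,0,0,0],[0,0,-0.052,0,0,0]]'
python3 - <<'E'
from plant import r, camrig
from loop import *
c=camrig.capture("scene");cv2.imwrite("pics/s3.png",cv2.resize(c["frame"][100:250,220:420,::-1],None,fx=4,fy=4,interpolation=cv2.INTER_CUBIC))
X=cloud(c);P=X[100:250,270:400][masks(c)["red"][100:250,270:400]];print("red z",np.percentile(P[:,2],[2,50,98]).round(3),np.median(P,0).round(3))
E
```

```text
time_s: 10.03
tcp_pos: [0.5378, 0.0956, 0.2847]
eef_rot: [-180.0, 0.0, -14.3]
contact_force: [0.4, -0.0, -3.9]
gripper_width: 0.0241
gripper_force: 30.0
time_s: 10.87
tcp_pos: [0.5379, 0.0956, 0.3349]
eef_rot: [180.0, 0.1, -14.3]
contact_force: [-0.5, -0.1, -3.0]
gripper_width: 0.0239
gripper_force: 30.0
red z [nan nan nan] [nan nan nan]
```

View pics/s3.png

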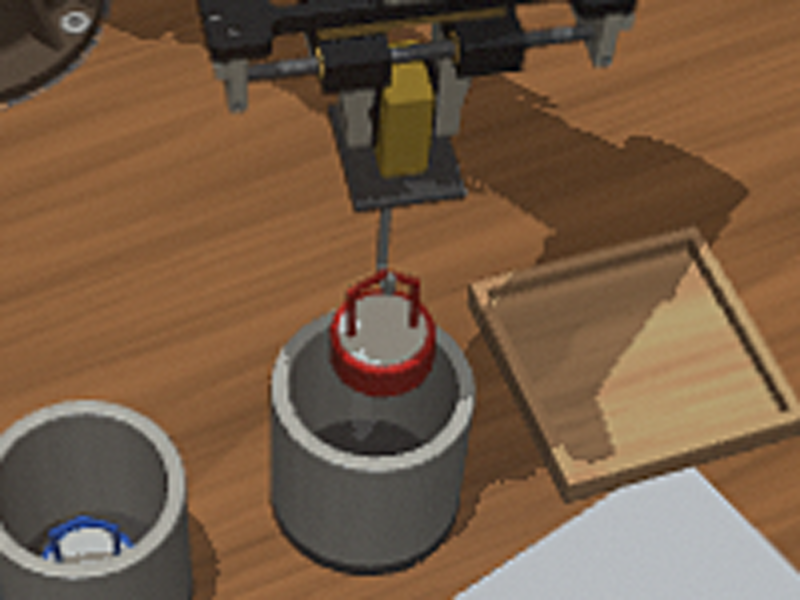

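The red plug hangs upright on the hook, clear of the rim: disc at (383,345), rim at (372,400). Carrying it gently to the tray.

```bash
python3 drive.py '[[-0.001,-0.003,0,0,0,0],[-0.003,-0.009,0,0,0,0],[-0.006,-0.018,0,0,0,0],[-0.01,-0.029,0,0,0,0],[-0.014,-0.041,0,0,0,0],[-0.018,-0.053,0,0,0,0],[-0.022,-0.065,0,0,0,0],[-0.027,-0.078,0,0,0,0],[-0.031,-0.091,0,0,0,0],[-0.035,-0.104,0,0,0,0],[-0.04,-0.117,0,0,0,0],[-0.044,-0.13,0,0,0,0]]' && python3 drive.py '[[-0.005,-0.013,0,0,0,0],[-0.009,-0.026,0,0,0,0],[-0.013,-0.038,0,0,0,0],[-0.016,-0.047,0,0,0,0],[-0.02,-0.055,0,0,0,0],[-0.022,-0.06,0,0,0,0],[-0.023,-0.062,0,0,0,0],[-0.023,-0.062,0,0,0,0],[-0.023,-0.062,0,0,0,0],[-0.023,-0.062,0,0,0,0],[-0.023,-0.062,0,0,0,0],[-0.023,-0.062,0,0,0,0]]' && python3 drive.py '[[0,0,0.005,0,0,0],[0,0,0.015,0,0,0],[0,0,0.027,0,0,0],[0,0,0.04,0,0,0],[0,0,0.053,0,0,0],[0,0,0.066,0,0,0],[0,0,0.079,0,0,0],[0,0,0.092,0,0,0],[0,0,0.103,0,0,0],[0,0,0.112,0,0,0],[0,0,0.118,0,0,0],[0,0,0.12,0,0,0]]'
python3 - <<'E'
from plant import r, camrig
from h import *
s=r.get_state();print(s["tcp_pos"])
for n,box in(("scene",(300,120,440,230)),("top",(120,160,225,260))):
    c=camrig.capture(n);cv2.imwrite(f"pics/{n}4.png",cv2.resize(c["frame"][110:240,310:450,::-1],None,fx=4,fy=4))
    a,b,d,e=box;X=cloud(c)[b:e,a:d];P=X[masks(c)["red"][b:e,a:d]];P=P[np.isfinite(P[:,0])]
    print(n,len(P),P.mean(0).round(3) if len(P) else "", P.min(0).round(3),P.max(0).round(3))
E
```

```text
time_s: 11.92
tcp_pos: [0.5274, 0.2341, 0.3355]
eef_rot: [-180.0, 0.0, -14.3]
contact_force: [0.9, 0.3, -4.4]
gripper_width: 0.0237
gripper_force: 30.0
time_s: 12.92
tcp_pos: [0.5208, 0.2979, 0.3357]
eef_rot: [-180.0, -0.0, -14.4]
contact_force: [0.6, -0.1, -3.3]
gripper_width: 0.0239
gripper_force: 30.0
time_s: 13.92
tcp_pos: [0.5204, 0.2979, 0.2142]
eef_rot: [179.9, 0.1, -14.3]
contact_force: [-0.3, 0.4, -3.7]
gripper_width: 0.024
gripper_force: 30.0
[0.52036142 0.29792146 0.21423207]
scene 160 [0.533 0.293 0.049] [0.467 0.27  0.006] [0.551 0.338 0.103]
top 38 [0.507 0.26  0.099] [0.476 0.207 0.037] [0.529 0.278 0.313]
```

```bash
python3 drive.py '[[0,0,0.003,0,0,0],[0,0,0.006,0,0,0],[0,0,0.009,0,0,0],[0,0,0.012,0,0,0],[0,0,0.014,0,0,0],[0,0,0.016,0,0,0],[0,0,0.018,0,0,0],[0,0,0.02,0,0,0],[0,0,0.022,0,0,0],[0,0,0.025,0,0,0],[0,0,0.029,0,0,0],[0,0,0.033,0,0,0]]' && python3 drive.py '[[0,0,0.004,0,0,0],[0,0,0.008,0,0,0],[0,0,0.01,0,0,0],[0,0,0.01,0,0,0],[0,0,0.01,0,0,0],[0,0,0.01,0,0,0]]'
python3 - <<'E'
from plant import r, camrig
from h import *
c=camrig.capture("scene");cv2.imwrite("pics/s5.png",cv2.resize(c["frame"][110:240,300:460,::-1],None,fx=4,fy=4,interpolation=cv2.INTER_CUBIC))
E
```

```text
time_s: 15.02
tcp_pos: [0.5208, 0.2983, 0.1824]
eef_rot: [-180.0, -0.0, -14.3]
contact_force: [0.7, -0.3, -2.0]
gripper_width: 0.0237
gripper_force: 30.0
time_s: 15.52
tcp_pos: [0.5209, 0.2984, 0.1727]
eef_rot: [-180.0, -0.0, -14.3]
contact_force: [-0.2, 0.7, -1.5]
gripper_width: 0.0239
gripper_force: 30.0
```

View pics/s5.png

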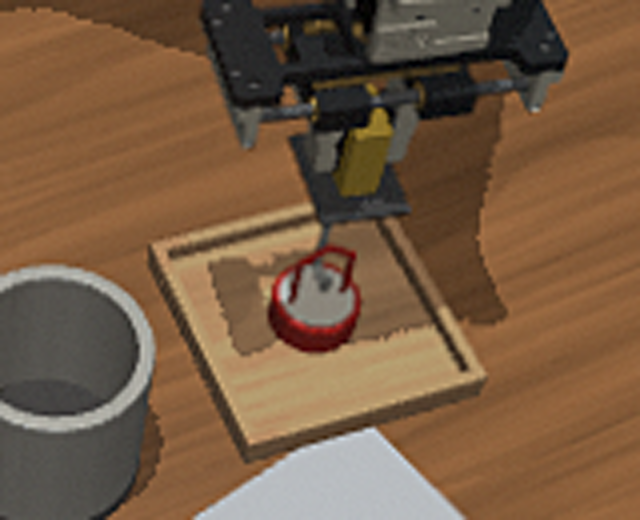

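The plug stands upright near the tray's centre at (315,310), with the hook tip at (322,285) free below the loop peak at (340,250). Backing the hook out, then raising it.

```bash
python3 drive.py '[[-0.003,0,0,0,0,0],[-0.007,0,0,0,0,0],[-0.011,0,0,0,0,0],[-0.015,0,0,0,0,0],[-0.019,0,0,0,0,0],[-0.023,0,0,0,0,0],[-0.027,0,0,0,0,0],[-0.031,0,0,0,0,0],[-0.034,0,0,0,0,0],[-0.034,0,0,0,0,0],[-0.034,0,0,0,0,0]]' && python3 drive.py '[[0,0,-0.005,0,0,0],[0,0,-0.015,0,0,0],[0,0,-0.03,0,0,0],[0,0,-0.05,0,0,0],[0,0,-0.07,0,0,0],[0,0,-0.09,0,0,0],[0,0,-0.105,0,0,0],[0,0,-0.115,0,0,0],[0,0,-0.12,0,0,0],[0,0,-0.12,0,0,0]]'
python3 - <<'E'
from plant import r, camrig
from h import *
c=camrig.capture("scene");cv2.imwrite("pics/s6.png",cv2.resize(c["frame"][110:240,300:460,::-1],None,fx=4,fy=4,interpolation=cv2.INTER_CUBIC))
s=r.get_state();a=np.radians(s["eef_rot"][2]);d=np.array([.4601,-.3325])-s["tcp_pos"][:2]
print(s["tcp_pos"],s["eef_rot"],"to stand tool:",d@[np.cos(a),np.sin(a)],d@[np.sin(a),-np.cos(a)])
E
```

```text
time_s: 16.48
tcp_pos: [0.4877, 0.3068, 0.1727]
eef_rot: [-180.0, -0.0, -14.3]
contact_force: [1.0, -1.0, -0.9]
gripper_width: 0.0237
gripper_force: 30.0
time_s: 17.32
tcp_pos: [0.4882, 0.3069, 0.2939]
eef_rot: [-179.9, -0.1, -14.3]
contact_force: [0.3, -0.6, -1.3]
gripper_width: 0.024
gripper_force: 30.0
[0.48777606 0.30665295 0.29263004] [-1.79975017e+02  4.52882874e-03 -1.43487059e+01] to stand tool: 0.131583871829419 0.6260735912285897
```

View pics/s6.png

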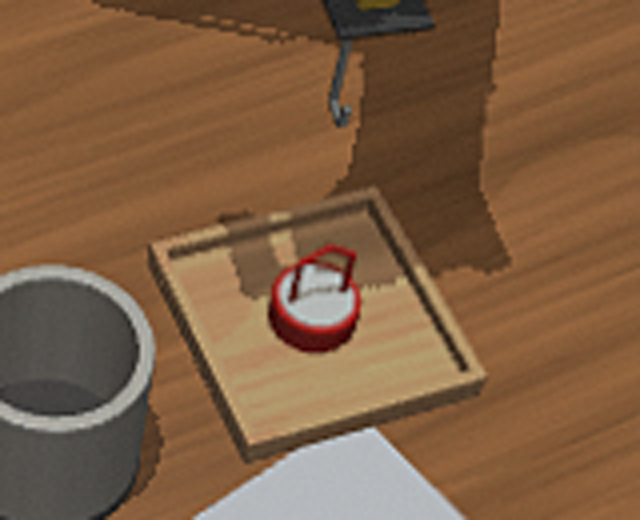

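The plug stands upright in the tray at (315,310) and the hook hangs free at (340,110). Returning to the stand.

```bash
python3 drive.py '[[0.002,0.01,0,0,0,0],[0.007,0.033,0,0,0,0],[0.014,0.067,0,0,0,0],[0.021,0.1,0,0,0,0],[0.028,0.133,0,0,0,0],[0.035,0.167,0,0,0,0],[0.042,0.2,0,0,0,0],[0.049,0.233,0,0,0,0],[0.056,0.267,0,0,0,0],[0.063,0.3,0,0,0,0],[0.07,0.333,0,0,0,0],[0.077,0.366,0,0,0,0]]' && python3 drive.py '[[0.007,0.033,0,0,0,-3],[0.014,0.067,0,0,0,-6],[0.021,0.1,0,0,0,-9],[0.028,0.133,0,0,0,-12],[0.035,0.167,0,0,0,-15],[0.042,0.2,0,0,0,-18],[0.047,0.225,0,0,0,-21],[0.052,0.245,0,0,0,-23.3],[0.0545,0.257,0,0,0,-23.3],[0.0545,0.26,0,0,0,-23.3],[0.0545,0.26,0,0,0,-23.3],[0.0545,0.26,0,0,0,-23.3]]'
cat > st.py <<'E'
from plant import r, camrig
from h import *
s=r.get_state();a=np.radians(s["eef_rot"][2]);d=np.array([.4600,-.3325])-s["tcp_pos"][:2]
print(s["tcp_pos"],s["eef_rot"],"to stand tool:",d@[np.cos(a),np.sin(a)],d@[np.sin(a),-np.cos(a)],s["tcp_pos"][2]-.1425)
c=camrig.capture("scene");X=cloud(c)[170:240,95:150].reshape(-1,3);o=s["tcp_pos"]
B=X-o;x=B[:,0]*np.cos(a)+B[:,1]*np.sin(a);y=-B[:,0]*np.sin(a)+B[:,1]*np.cos(a)
k=(abs(y)<.02)&(abs(x)<.03)&(B[:,2]<-.03)&(B[:,2]>-.13)
for lo in(-.06,-.08,-.1,-.13):
    q=k&(B[:,2]>lo)&(B[:,2]<lo+.02);print(lo,q.sum(),np.median(x[q]).round(4),np.median(y[q]).round(4),B[q,2].min().round(4) if q.any() else 0)
E
python3 st.py
```

```text
time_s: 18.37
tcp_pos: [0.4704, -0.069, 0.2917]
eef_rot: [180.0, 0.1, -14.3]
contact_force: [1.2, -1.0, -1.7]
gripper_width: 0.0238
gripper_force: 30.0
time_s: 19.37
tcp_pos: [0.4598, -0.3319, 0.2921]
eef_rot: [-180.0, 0.0, 8.9]
contact_force: [-0.1, 0.8, -1.2]
gripper_width: 0.0243
gripper_force: 30.0
[ 0.45981493 -0.33185553  0.29207581] [-1.79961293e+02  3.89040090e-02  8.90775245e+00] to stand tool: 8.304408172757637e-05 0.0006653558681955265 0.14957581316552723
-0.06 0 nan nan 0
-0.08 12 -0.0064 0.0018 -0.0793
-0.1 20 -0.0062 0.0011 -0.0999
-0.13 12 0.0034 0.0005 -0.1184
  return _methods._mean(a, axis=axis, dtype=dtype,
  ret = ret.dtype.type(ret / rcount)
```

The hook hasn't shifted in the grip. Lowering it into the slot.

```bash
python3 drive.py '[[0,0.0006,0.01,0,0,0],[0,0.0006,0.025,0,0,0],[0,0.0006,0.04,0,0,0],[0,0.0006,0.055,0,0,0],[0,0.0006,0.07,0,0,0],[0,0.0006,0.085,0,0,0],[0,0.0006,0.1,0,0,0],[0,0.0006,0.115,0,0,0],[0,0.0006,0.13,0,0,0],[0,0.0006,0.14,0,0,0],[0,0.0006,0.145,0,0,0],[0,0.0006,0.147,0,0,0]]' && python3 drive.py '[[0,0,0.001,0,0,0],[0,0,0.002,0,0,0],[0,0,0.0025,0,0,0],[0,0,0.0025,0,0,0],[0,0,0.0025,0,0,0]]'
```

```text
time_s: 20.42
tcp_pos: [0.4601, -0.3324, 0.1447]
eef_rot: [-180.0, 0.1, 9.0]
contact_force: [-0.5, -0.6, -1.0]
gripper_width: 0.0238
gripper_force: 30.0
time_s: 20.83
tcp_pos: [0.4605, -0.3331, 0.1435]
eef_rot: [180.0, -0.0, 9.0]
contact_force: [0.0, -0.4, -1.5]
gripper_width: 0.0237
gripper_force: 30.0
```

```bash
python3 drive.py '[[0,0,0.0008,0,0,0],[0,0,0.0008,0,0,0],[0,0,0.0008,0,0,0],[0,0,0.0008,0,0,0]]' && python3 drive.py '[[0,0,0,0,0,0],[0,0,0,0,0,0],[0,0,0,0,0,0],[0,0,0,0,0,0],[0,0,0,0,0,0],[0,0,0,0,0,0],[0,0,0,0,0,0],[0,0,0,0,0,0],[0,0,0,0,0,0],[0,0,0,0,0,0],[0,0,0,0,0,0],[0,0,0,0,0,0]]' 0.088 && python3 drive.py '[[0,0,-0.005,0,0,0],[0,0,-0.02,0,0,0],[0,0,-0.04,0,0,0],[0,0,-0.06,0,0,0],[0,0,-0.08,0,0,0],[0,0,-0.1,0,0,0],[0,0,-0.12,0,0,0],[-0.02,0,-0.135,0,0,0],[-0.045,0,-0.14,0,0,0],[-0.06,0,-0.14,0,0,0],[-0.06,0,-0.14,0,0,0],[-0.06,0,-0.14,0,0,0]]'
python3 - <<'E'
from plant import r, camrig
from h import *
c=camrig.capture("wrist");X=cloud(c);H=cv2.cvtColor(c["frame"],cv2.COLOR_RGB2HSV);h,sa,v=cv2.split(H)
roi=np.zeros(h.shape,bool);roi[75:200,225:340]=1
yel=(h>20)&(h<35)&(sa>200)&(v>120)&roi
for n,m in(("handle",yel&(X[...,2]>.172)),("stand",roi&~yel&(X[...,2]>.11)&(X[...,2]<.14))):
    P=X[m];q=cv2.minAreaRect((P[:,:2]*1000).astype(np.float32));print(n,np.round(q[0],1),np.round(q[1],1),round(q[2],1),np.median(P[:,2]).round(4))
c=camrig.capture("scene");cv2.imwrite("pics/end.png",c["frame"][:,:,::-1])
E
```

```text
time_s: 21.17
tcp_pos: [0.4605, -0.3331, 0.1425]
eef_rot: [180.0, -0.0, 9.0]
contact_force: [1.4, -0.2, -0.5]
gripper_width: 0.0238
gripper_force: 30.0
time_s: 22.17
tcp_pos: [0.4603, -0.333, 0.1423]
eef_rot: [-180.0, -0.0, 9.0]
contact_force: [0.1, 0.3, 0.4]
gripper_width: 0.0871
gripper_force: 0.0
time_s: 23.17
tcp_pos: [0.4003, -0.3424, 0.2825]
eef_rot: [180.0, -0.0, 8.9]
contact_force: [-0.1, 0.1, -0.8]
gripper_width: 0.0877
gripper_force: 0.0
handle [ 460.9 -332.5] [38.6 22.4] 9.5 0.1859
stand [ 460.4 -331.4] [98.9 90. ] 8.8 0.1265
```

View pics/end.png

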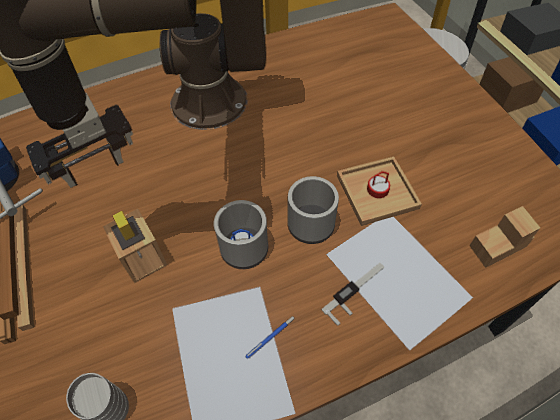

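The hook is back in its stand at (125,235), the red plug is upright in the tray at (378,187), and the blue plug is still in its liner at (242,235). The hook is centred to about 1 mm, with its handle top at 0.186 m. Handing in.

```bash
python3 -c "
from plant import r, camrig;print(r.close_job())"
```

```text
the job is handed in; nothing more can be done
None
```

I handed the job in at about 23 s: the red plug is upright in the tray, the hook hangs centred in its stand, and the blue plug looks undisturbed in its liner; the judge's verdict was not shown.

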